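# Put the dresser set back on its own stands

## Robot

A 7-joint arm with a two-finger parallel gripper is mounted at the origin on the work surface. World frame = base frame: x ahead of the robot, y to its left, z up, the work surface at z = 0. Lengths are in m, angles in rad, forces in N, time in s.
With the tool pointing down it reaches from about 0.4 to 0.85 m from the base axis. Payload 4.5 kg.
Tool frame: the origin (TCP) lies where the fingers leave the gripper's body, on its centre line; the fingertips stand 64 mm ahead of it and the grasp point (between the pads) lies 45 mm ahead of it; z points along the fingers, y is the line along which they close (so a half turn about z gives the same grasp; the last joint's range is limited). The gripper opens to 88 mm and grips with 3 to 60 N. Pads are 18 mm wide; open, the fingers measure 123 mm over their backs; the gripper's body (75 mm by 187 mm) begins 45 mm behind the grasp point.
Start: joints at [1.263, 0.689, -0.195, 1.565, 0.157, 0.902, -0.215], TCP at [0.21, -0.589, 0.303] pointing down, gripper open.
Joint ranges: [-3.01, 3.01], [-0.46, 2.08], [-1.47, 1.51], [0.13, 2.56], [-1, 4.14], [0.04, 2.09], [-2.66, 2.66]. Speed limits (rad/s): [2.57, 2.57, 3.14, 3.14, 3.14, 3.14, 3.14].

## Interface

Orientations are given as a unit quaternion [x, y, z, w].
In Python, from plant import r gives the robot as it stands.
- The arm moves only by the tool play_rows, never from a script. Its arguments are lists of equal length, an entry for each row: "translation": the shift along the tool's x, y, z in m, a list of three; "delta_rot": the turn, a rotation vector about the tool's x, y, z in degrees, a list of three; "grip": the opening, from -1 (shut) to 1 (fully open). In form: {"translation": [[x, y, z], ...], "delta_rot": [[rx, ry, rz], ...], "grip": [grip, ...]}. A call has 1 to 20 rows; each row shifts and turns the commanded pose from where the row before left it, along the tool's axes as they then stand; what a row does not reach is not made up. A row lasts 1/8 s, in which the tool goes at most 62.5 mm and 10.7 degrees, less where a joint would pass 70% of its speed; a pose out of reach is approached as far as the arm can. A call with a gripper value outside its range is refused whole. The fingers move at their own pace and stop on an object; "squeeze" is the grip in N (left out, the last holds). Time passes only in rows, so rows that do not move let the fingers close. It gives the time, the measured TCP pose, the force, the opening and the grip force at its end, in the units of the state.
- r.get_state(): the state, without advancing time (a new reading comes with each control period).
- r.snapshot(name): name is "side" or "top"; returns the picture (400x640x3 uint8, blue, green, red); there is no depth.
- r.get_calibration(name): a dict with "intrinsics" (3x3 intrinsics, pixels), "eye" and "rotation" of the camera in the world. Camera axes: x right, y up, looking along -z (the intrinsics and any distortion apply to the point x, -y, -z); pixel columns grow to the right and rows downward; lengths in m; the calibration is good to about 2 mm. A picture is of the moment at which its call begins. get_calibration takes no time and is no camera call.
- r.finish_job(): hands the job in; it is judged then, once.
Trained networks look in the newest picture that a camera, given by its name, has taken for a name from the list of things; names that differ only in an ending like _2 or _b are one class to them, and where a whole thing is asked for, a point or a joint stands for the part that bears it (a point fixed in the world has none). Each returns a list of dicts, best first, with "confidence" (0 to 1); they miss things now and then, are a little off and sometimes report something else, mostly with a low value. They report only what shows in the picture. A call takes as long as a camera call.
- r.look_for(camera, target): "point" ([x, y, z] in m, in world coordinates, good to about 4 mm: the middle of the surface that is visible of it).
- r.silhouettes(camera, target): "pixels" (400x640 bool, what is visible of it).
The state is a dict: "clock": time; "q": joint angles; "qd": joint speeds; "joint_torque": joint torques, N m; "tool_pos": TCP position; "eef_rot": TCP orientation; "contact_force": force on the tool from outside, world axes, zero at the start; "moment": the same for the moment, N m; "opening": opening from 0.0 (shut) to 1.0 (fully open); "finger_force": force on a finger pad.
Only numpy, scipy, OpenCV 4.12 (cv2) and the standard library are available. Lean on these libraries where they do the work, as an engineer would, in place of code of your own. Each camera call takes 0.05 s, during which the arm holds its last target. There are 200 camera calls.

## Task

After dusting, the dresser set was put back wrongly: stand the decanter in the middle of the round cork coaster, the earring tree in the middle of the square slate tile, lay the closed spectacle case centred lengthwise on the rubberwood board, and lay the hairbrush flat and lengthwise in the copper-tone tray, bristles still up. The first three sit on one another's places, so set one of them aside on the way, for instance in the tray while it is still empty. Keep the decanter and the earring tree upright and set them down gently, and leave the perfume bottle and the candle jar where they are.

Things in the scene. Friction and masses are not known exactly. Their poses are not given: they have to be found in the camera images.
- decanter: Clear glass stoppered decanter, 162 mm tall, 0.4 kg, loose. Round body 76 mm across up to 56 mm above its foot, shoulder sloping in to 86 mm, straight neck 30 mm across from 90 to 134 mm (thin copper-tone collar 33 mm across near its top), stopper 30 mm across (stays in) above. Flat foot 68 mm across. Origin: centre of underside; z up. At the start on the rubberwood board.
- earring_tree: White ceramic earring tree, 150 mm tall, 0.26 kg, loose. Foot 84 mm across, slim trunk, upturned branches with small brass hoops: along its x span 104 mm (tips 66 mm high) and 87 mm (tips 104 mm), along y 93 mm (tips 85 mm). Trunk ends in a smooth bud 21 mm across from 108 to 138 mm, top rounded: grip there. Origin: centre of underside; z up. At the start on the cork coaster.
- spectacle_case: Closed navy plastic spectacle case with rounded edges, 158 mm long (its x axis) by 52 mm wide (y) by 36 mm high, 0.13 kg, loose, stays shut. Origin: centre of underside; z up. At the start it lies on the slate tile, sticking out over two edges.
- hairbrush: Rubberwood hairbrush lying on its back, bristles up, 200 mm long (x axis), 0.1 kg, loose. Head from x = 0 to +100 mm, 56 mm wide, 14 mm thick, bristles to 30 mm high. Handle from -100 to 0, 22 mm wide, 18 mm thick. Balances near x = +6 mm; grip the handle next to the head (x about -16 mm). Origin: middle of its length, at the underside; z up. At the start on the bare marble top.
- coaster: Round cork coaster, 104 mm across, 6 mm thick, fixed to the top: the decanter's place. Origin: centre of its underside, on the marble; z up.
- tile: Square dark slate tile, 116 by 116 mm, 6 mm thick, fixed: the earring tree's place. Origin: centre of its underside; x and y along its sides, z up.
- board: Oblong rubberwood board, 190 mm (its x axis) by 84 mm (y), 6 mm thick, fixed: the spectacle case's place. Origin: centre of its underside; z up.
- tray: Copper-tone aluminium tray, 250 mm (its x axis) by 140 mm (y), rim 17 mm high, floor about 4 mm thick, inside about 242 by 132 mm, a small handle at each short end; fixed, empty at the start: the hairbrush's place, free until then for setting something down. Origin: centre of its underside; z up.
- perfume: Bystander: small perfume bottle, glass, 26 by 38 mm, 85 mm tall with its black cap, loose, standing between tray and hairbrush. Origin: centre of its underside.
- candle: Bystander: candle in an amber glass jar, 66 mm across, 75 mm tall, loose, standing behind the row of stands (farther from the robot). Origin: centre of its underside.

How it is judged:
By the outcome, as a careful person would: the job done as asked, in the order asked, and still so for the second after the job is handed in, with the robot touching nothing.
It also fails if it takes over 128 s, if anything falls off the work surface, if the arm or the gripper's body presses on something with over 40 N, if the wrist force passes 120 N, or if a joint passes its speed limit or range.

## Working session

There is one attempt and no reset: what is moved stays moved. The work goes in short steps, Python scripts to look and compute and a tool call to move; the robot and the scene stay as the last step left them, time stands still between calls to the robot, and variables do not carry over. Pictures are saved under pics/ and viewed, at most 14 in all, crops included, and the job is handed in when it is done.

Besides the shell and the picture viewer there is one more tool, called after "Emit:" as name(argument=value, ...) on one line, values as JSON. play_rows: Moves the arm, as the interface text tells. Its arguments: {"type":"object","properties":{"translation":{"type":"array","items":{"type":"array","items":{"type":"number"}}},"delta_rot":{"type":"array","items":{"type":"array","items":{"type":"number"}}},"grip":{"type":"array","items":{"type":"number"}},"squeeze":{"type":"number"}},"required":["translation","delta_rot","grip"]}

```bash
ls; mkdir -p pics; python3 - <<'E'
from plant import r
import cv2
for n in ("top","side"):
    cv2.imwrite(f"pics/{n}0.png", r.snapshot(n)); c=r.get_calibration(n); print(n,c)
    for t in "decanter earring_tree spectacle_case hairbrush coaster tile board tray perfume candle".split():
        print(t,[(d["point"],round(d["confidence"],2)) for d in r.look_for(n,t)][:2])
print(r.get_state())
E
```

```text
pics
top {'intrinsics': array([[421.88625455,   0.        , 318.72612729],
       [  0.        , 421.88625455, 192.36781206],
       [  0.        ,   0.        ,   1.        ]]), 'eye': array([ 0.50003032, -0.00266919,  0.84972228]), 'rotation': array([-0.02805997,  0.03725846,  0.7125461 , -0.70007321])}
decanter []
earring_tree [([0.6238, 0.2354, 0.0219], 0.7)]
spectacle_case [([0.6216, -0.0128, 0.0408], 0.81)]
hairbrush []
coaster [([0.5946, 0.2359, 0.0074], 0.76), ([0.6234, -0.0147, 0.0417], 0.35)]
tile [([0.5958, -0.0139, 0.0015], 0.85)]
board [([0.5975, -0.2143, 0.0045], 0.77)]
tray [([0.4281, 0.2059, 0.0046], 0.72)]
perfume [([0.4263, 0.0061, 0.0517], 0.72)]
candle [([0.7583, 0.1227, 0.074], 0.64)]
side {'intrinsics': array([[399.75960483,   0.        , 318.47512881],
       [  0.        , 399.75960483, 198.30069442],
       [  0.        ,   0.        ,   1.        ]]), 'eye': array([ 0.2236976 , -0.4574208 ,  0.58123318]), 'rotation': array([ 0.37719582, -0.13302242, -0.32927124,  0.85534134])}
decanter [([0.594, -0.2616, 0.0793], 0.65)]
earring_tree [([0.625, 0.2309, 0.0409]
[... 439 characters left out ...]
 1.1, 'q': array([ 1.26280317,  0.68911291, -0.19461979,  1.56530869,  0.15730318,
        0.90245596, -0.21506901]), 'qd': array([ 0.00037934, -0.00065829,  0.00059742, -0.00223637, -0.00070777,
        0.00195978, -0.00102995]), 'joint_torque': array([-1.14145303e-03, -5.27508831e+01, -1.26738779e+00, -1.53747851e+01,
       -5.19377610e-02, -5.69784206e-04, -1.56786234e-05]), 'tool_pos': array([ 0.20952828, -0.5888577 ,  0.30273283]), 'eef_rot': array([9.85426590e-01, 1.70101244e-01, 2.34061637e-05, 4.57646341e-05]), 'contact_force': array([ 0.86465278, -0.18922245, -0.40597153]), 'moment': array([-0.02099152,  0.02945994, -0.02827738]), 'finger_force': 0.0, 'opening': 1.0029111073866879}
```

View pics/top0.png

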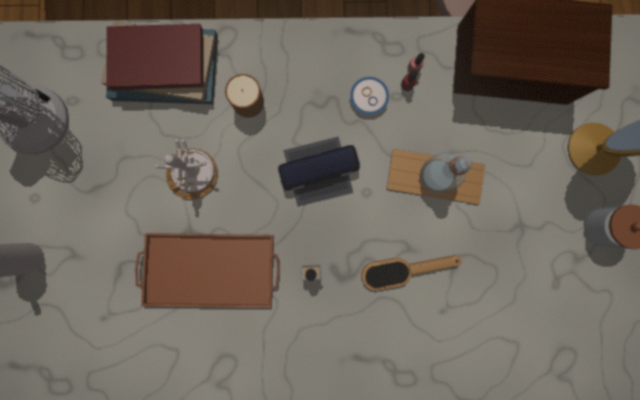

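View pics/side0.png

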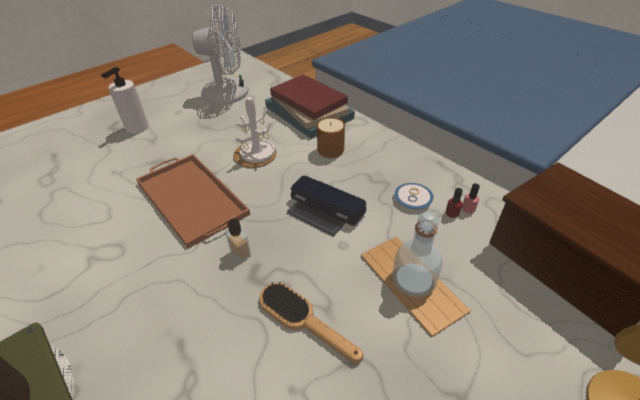

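```bash
cat > h.py <<'E'
import numpy as np, cv2
from scipy.spatial.transform import Rotation as R
from scipy.optimize import minimize
from plant import r
CAM={n:r.get_calibration(n) for n in ("top","side")}
def proj(n,P):
    c=CAM[n]; p=(np.atleast_2d(P)-c["eye"])@R.from_quat(c["rotation"]).as_matrix()
    p=p*[1,-1,-1]; q=p@c["intrinsics"].T
    return q[:,:2]/q[:,2:]
def box(x0,x1,y0,y1,z0,z1,rr=0):
    a=[]
    for x,sx in((x0,1),(x1,-1)):
        for y,sy in((y0,1),(y1,-1)):
            for z,sz in((z0,1),(z1,-1)):
                if rr: a+=[[x+sx*rr,y+sy*rr*.3,z+sz*rr*.3],[x+sx*rr*.3,y+sy*rr,z+sz*rr*.3],[x+sx*rr*.3,y+sy*rr*.3,z+sz*rr]]
                else: a.append([x,y,z])
    return np.array(a)
def cyl(d,*zs_d,cx=0,cy=0):
    t=np.linspace(0,2*np.pi,40,endpoint=False); return lambda *z:np.array([[cx+d/2*np.cos(k),cy+d/2*np.sin(k),h] for h in z for k in t])
def frus(*zd): return np.vstack([cyl(d)(z) for z,d in zd])
t=np.linspace(0,2*np.pi,40,endpoint=False)
MODEL={
"decanter":[frus((0,.068),(.01,.076),(.056,.076),(.086,.034)),frus((.086,.03),(.162,.03))],
"foot":[frus((0,.084),(.006,.08))],
"bud":[frus((.108,.016),(.115,.021),(.13,.021),(.138,.017),(.15,.006))],
"spectacle_case":[box(-.079,.079,-.026,.026,0,.036,.008)],
"hairbrush":[np.array([[.05+.05*np.sign(np.cos(k))*abs(np.cos(k))**.8,.028*np.sign(np.sin(k))*abs(np.sin(k))**.8,z] for z in (0,.014) for k in t]),box(-.1,.01,-.011,.011,0,.018)],
"coaster":[frus((0,.104),(.006,.104))],
"tile":[box(-.058,.058,-.058,.058,0,.006)],
"board":[box(-.095,.095,-.042,.042,0,.006)],
"tray":[box(-.125,.125,-.07,.07,0,.017)],
"perfume":[box(-.013,.013,-.019,.019,0,.055),frus((.055,.02),(.085,.02))],
"candle":[frus((0,.066),(.075,.066))]}
S=2
def render(n,pieces,p,z):
    m=np.zeros((400*S,640*S),np.uint8); c,s=np.cos(p[2]),np.sin(p[2]); M=np.array([[c,-s,0],[s,c,0],[0,0,1]])
    for q in pieces:
        uv=proj(n,q@M.T+[p[0],p[1],z]); h=cv2.convexHull(((uv+.5)*S*16-8).astype(np.int32))
        cv2.fillConvexPoly(m,h,1,cv2.LINE_8,4)
    return m>0
def masks(n,names,shot=True):
    if shot: img=r.snapshot(n)
    out={}
    for k in names:
        d=r.silhouettes(n,k)
        out[k]=[(x["pixels"],x["confidence"]) for x in d]
    return out
def up(m): return cv2.resize(m.astype(np.uint8),None,fx=S,fy=S,interpolation=cv2.INTER_LINEAR)>0
def fit(obs,model,p0,z,ignore={},yaw=True,handle=None):
    "obs {cam:mask}; ignore {cam:mask}"
    U={n:cv2.resize(m.astype(np.float32),None,fx=S,fy=S)>.5 for n,m in obs.items()}
    I={n:~(cv2.resize(m.astype(np.float32),None,fx=S,fy=S)>.01) for n,m in ignore.items()}
    def cost(v):
        p=[p0[0]+v[0]*.01,p0[1]+v[1]*.01,p0[2]+(v[2]*.1 if yaw else 0)]; tot=0
        for n,u in U.items():
            m=render(n,MODEL[model],p,z); k=I.get(n,True)
            a,b=m&k,u&k; tot+=1-(a&b).sum()/max((a|b).sum(),1)
        return tot/len(U)
    best=None
    for s in (1,.3):
        v0=best.x if best is not None else np.zeros(3 if yaw else 2)
        best=minimize(cost,v0,method="Nelder-Mead",options=dict(initial_simplex=np.vstack([v0]+[v0+s*e for e in np.eye(len(v0))]),xatol=.01,fatol=1e-4,maxiter=150))
    v=best.x
    return np.round([p0[0]+v[0]*.01,p0[1]+v[1]*.01,p0[2]+(v[2]*.1 if yaw else 0)],4),round(best.fun,3)
E
python3 - <<'E'
from h import *
import pickle
N="decanter earring_tree spectacle_case hairbrush coaster tile board tray perfume candle".split()
M={n:masks(n,N) for n in CAM}
for n in M:
    for k in N: print(n,k,[(int(m.sum()),round(c,2),[int(a) for a in (np.argwhere(m).mean(0)[::-1] if m.any() else [0,0])]) for m,c in M[n][k]])
pickle.dump(M,open("M0.pkl","wb"))
E
```

```text
top decanter [(1684, 0.86, [444, 172])]
top earring_tree [(1779, 0.76, [187, 167]), (583, 0.2, [191, 184])]
top spectacle_case [(2228, 0.66, [318, 167])]
top hairbrush [(1857, 0.94, [401, 271])]
top coaster [(450, 0.77, [191, 186])]
top tile [(1700, 0.94, [318, 173])]
top board [(2455, 0.93, [431, 178])]
top tray []
top perfume [(308, 0.61, [310, 272])]
top candle [(1316, 0.91, [244, 95])]
side decanter [(2836, 0.57, [418, 259])]
side earring_tree [(1344, 0.61, [254, 136])]
side spectacle_case [(2057, 0.6, [328, 199])]
side hairbrush [(2667, 0.64, [303, 318])]
side coaster [(301, 0.54, [249, 159]), (2955, 0.19, [417, 292])]
side tile [(878, 0.96, [316, 218])]
side board [(3141, 0.71, [416, 291])]
side tray [(5808, 0.58, [191, 198])]
side perfume [(669, 0.88, [237, 240])]
side candle []
```

```bash
cat > f0.py <<'E'
from h import *
import pickle
M=pickle.load(open("M0.pkl","rb"))
g=lambda n,k:M[n][k][0][0] if M[n][k] else None
def ob(k,cs=("top","side")): return {n:g(n,k) for n in cs if g(n,k) is not None}
def ig(*ks): return {n:np.any([g(n,k) for k in ks if g(n,k) is not None],axis=0) for n in CAM}
for k,p,z,i in [("decanter",[.6,-.25,0],.006,()),("spectacle_case",[.62,-.01,1.8],.006,()),("hairbrush",[.42,-.19,1.7],0,()),
  ("coaster",[.6,.24,0],0,("earring_tree",)),("tile",[.6,-.01,.2],0,("spectacle_case",)),("board",[.6,-.25,1.5],0,("decanter",)),("tray",[.43,.2,1.57],0,()),
  ("perfume",[.42,.0,0],0,()),("candle",[.76,.12,0],0,())]:
    yaw=k not in("decanter","coaster","candle")
    for cs in (("top",),("side",),("top","side")):
        o=ob(k,cs)
        if o: print(k,cs,*fit(o,k,p,z,ig(*i) if i else {},yaw))
E
python3 f0.py
```

```text
decanter ('top',) [ 0.608  -0.2534  0.    ] 0.059
decanter ('side',) [ 0.6091 -0.2515  0.    ] 0.079
decanter ('top', 'side') [ 0.6077 -0.2527  0.    ] 0.076
spectacle_case ('top',) [ 0.626  -0.0139  1.8268] 0.062
spectacle_case ('side',) [ 0.6254 -0.0147  1.8266] 0.031
spectacle_case ('top', 'side') [ 0.6253 -0.0144  1.8221] 0.047
hairbrush ('top',) [ 0.4228 -0.192   1.7436] 0.074
hairbrush ('side',) [ 0.423  -0.1901  1.7381] 0.125
hairbrush ('top', 'side') [ 0.4229 -0.192   1.7391] 0.102
coaster ('top',) [0.6216 0.2421 0.    ] 0.242
coaster ('side',) [0.6214 0.2434 0.    ] 0.11
coaster ('top', 'side') [0.6214 0.2425 0.    ] 0.18
tile ('top',) [ 0.6231 -0.0129  0.2231] 0.032
tile ('side',) [ 0.6235 -0.0117  0.2328] 0.033
tile ('top', 'side') [ 0.6231 -0.0122  0.2248] 0.035
board ('top',) [ 0.6071 -0.252   1.3833] 0.037
board ('side',) [ 0.6079 -0.2503  1.3802] 0.05
board ('top', 'side') [ 0.6074 -0.2512  1.386 ] 0.047
tray ('side',) [0.429  0.2064 1.5382] 0.04
tray ('top', 'side') [0.429  0.2064 1.5382] 0.04
perfume ('top',) [ 0.4228  0.0048 -0.0143] 0.111
perfume ('side',) [ 0.423   0.0064 -0.1247] 0.111
perfume ('top', 'side') [ 0.4233  0.0049 -0.0922] 0.131
candle ('top',) [0.7675 0.1281 0.    ] 0.04
candle ('top', 'side') [0.7675 0.1281 0.    ] 0.04
```

```bash
cat >> h.py <<'E'
def br(ax,span,z):
    a=np.array(ax); o=np.cross(a,[0,0,1])*.003
    P=[]
    for s in (1,-1):
        e=a*s*span/2; m=a*s*span/2*.5
        P.append(np.array([[0,0,z-.025],[0,0,z-.032],*(m+[0,0,z-.02]+o[None]),*(m+[0,0,z-.02]-o[None])]))
        P.append(np.array([e+[0,0,z]+o,e+[0,0,z]-o,e+[0,0,z-.012]+o,e+[0,0,z-.012]-o,m+[0,0,z-.022]+o,m+[0,0,z-.022]-o,m+[0,0,z-.014]]))
    return P
MODEL["earring_tree"]=MODEL["foot"]+MODEL["bud"]+[frus((0,.014),(.108,.012))]+br([1.,0,0],.104,.066)+br([1.,0,0],.087,.104)+br([0,1.,0],.093,.085)
E
python3 - <<'E'
from h import *
import pickle
M=pickle.load(open("M0.pkl","rb"))
o={n:M[n]["earring_tree"][0][0] for n in CAM}
for cs in (("top",),("side",),("top","side")):
  for y in (-1,-.4,0,.4,1): print(cs,*fit({n:o[n] for n in cs},"earring_tree",[.62,.243,y],.006))
# overlay crops
out=[]
for n,(x,y) in (("top",(140,120)),("side",(205,75))):
    im=cv2.imread(f"pics/{n}0.png"); im=cv2.resize(im,None,fx=4,fy=4,interpolation=cv2.INTER_CUBIC)
    out.append(im[y*4:(y+110)*4,x*4:(x+95)*4])
cv2.imwrite("pics/tree.png",np.hstack(out))
E
```

```text
('top',) [ 0.6263  0.2393 -0.9385] 0.24
('top',) [ 0.6266  0.2393 -0.2866] 0.204
('top',) [0.6266 0.2388 0.0479] 0.073
('top',) [0.6266 0.2389 0.0484] 0.073
('top',) [0.6265 0.2393 1.098 ] 0.213
('side',) [ 0.6272  0.24   -1.2388] 0.355
('side',) [0.6263 0.2391 0.0517] 0.182
('side',) [0.6259 0.2388 0.0579] 0.182
('side',) [0.6262 0.2389 0.0916] 0.18
('side',) [0.6268 0.2415 0.7897] 0.273
('top', 'side') [ 0.627   0.2397 -1.434 ] 0.238
('top', 'side') [0.6266 0.2392 0.0554] 0.129
('top', 'side') [0.6265 0.239  0.0479] 0.129
('top', 'side') [0.6268 0.239  0.0574] 0.13
('top', 'side') [0.6275 0.24   0.8449] 0.255
```

View pics/tree.png

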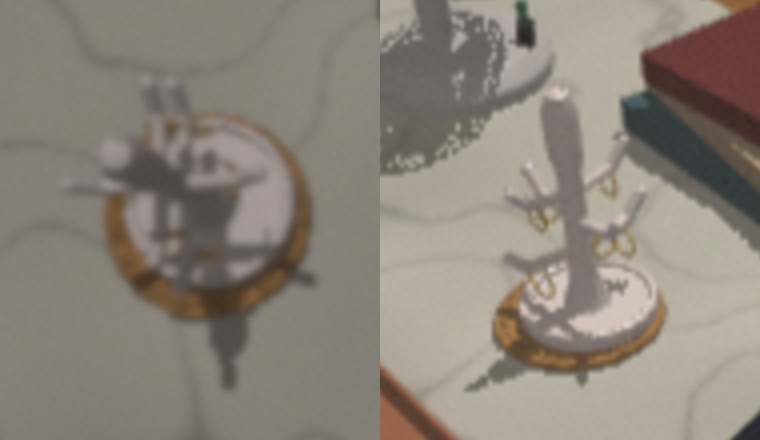

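```bash
cat > plan.py <<'E'
import sys; from h import *
# usage: plan.py x y z psi  -> tool deltas from the measured pose
a=list(map(float,sys.argv[1:5])); s=r.get_state()
Q=R.from_quat(s["eef_rot"]); p=np.array(s["tool_pos"])
T=R.from_matrix(np.array([[np.cos(a[3]),np.sin(a[3]),0],[np.sin(a[3]),-np.cos(a[3]),0],[0,0,-1]]))
print("t",round(s["clock"],2),"pos",p.round(4),"psi",round(float(np.arctan2(*Q.as_matrix()[[1,0],0])),3),"q",np.round(s["q"],2),"F",np.round(s["contact_force"],1),"op",round(s["opening"],3),"ff",round(s["finger_force"],1))
print("rotvec deg in tool",np.degrees((Q.inv()*T).as_rotvec()).round(2))
d=np.array(a[:3])-p
print("shift mm after turn",(T.inv().apply(d)*1000).round(1),"before turn",(Q.inv().apply(d)*1000).round(1))
E
python3 plan.py .6253 -.0144 .2 1.822
```

```text
t 2.2 pos [ 0.2095 -0.5889  0.3028] psi 0.342 q [ 1.26  0.69 -0.19  1.57  0.16  0.9  -0.22] F [ 0.4 -0.6 -0.4] op 1.0 ff 0.0
rotvec deg in tool [ 1.000e-02  0.000e+00 -8.481e+01]
shift mm after turn [453.1 545.5 102.8] before turn [ 584.3 -401.9  102.7]
```

Emit:
play_rows(translation=[[45, -31, 7.9], [45, -31, 7.9]], delta_rot=[[0, 0, 0], [0, 0, 0]], grip=[2, 2])

```text
out of range
```

That call used millimetres by mistake. It was refused because the grip value was out of range, so nothing moved. I'll redo it in metres.

Emit:
play_rows(translation=[[0.042, -0.029, 0.007], [0.042, -0.029, 0.007], [0.042, -0.029, 0.007], [0.042, -0.029, 0.007], [0.042, -0.029, 0.007], [0.042, -0.029, 0.007], [0.042, -0.029, 0.007], [0.042, -0.029, 0.007], [0.042, -0.029, 0.007], [0.042, -0.029, 0.007], [0.042, -0.029, 0.007], [0.042, -0.029, 0.007], [0.042, -0.029, 0.007], [0.038, -0.025, 0.007], [0, 0, 0], [0, 0, 0], [0, 0, 0], [0, 0, 0], [0, 0, 0], [0, 0, 0]], delta_rot=[[0, 0, 0], [0, 0, 0], [0, 0, 0], [0, 0, 0], [0, 0, 0], [0, 0, 0], [0, 0, 0], [0, 0, 0], [0, 0, 0], [0, 0, 0], [0, 0, 0], [0, 0, 0], [0, 0, 0], [0, 0, 0], [0, 0, -9], [0, 0, -9], [0, 0, -9], [0, 0, -9], [0, 0, -9], [0, 0, -9]], grip=[1, 1, 1, 1, 1, 1, 1, 1, 1, 1, 1, 1, 1, 1, 1, 1, 1, 1, 1, 1], squeeze=20)

```text
clock: 4.7
tool_pos: [0.6251, -0.0144, 0.2047]
eef_rot: [0.799, 0.601, 0.0, 0.0]
contact_force: [-0.1, -0.6, 0.3]
opening: 1.001
finger_force: 0.0
```

```bash
python3 plan.py .6253 -.0144 .075 1.822
```

```text
t 4.7 pos [ 0.6251 -0.0144  0.2047] psi 1.289 q [ 0.12  0.82 -0.31  1.65  0.35  0.73 -0.64] F [-0.1 -0.6  0.3] op 1.001 ff 0.0
rotvec deg in tool [ 1.000e-02  1.000e-02 -3.052e+01]
shift mm after turn [ -0.    0.2 129.7] before turn [1.000e-01 2.000e-01 1.297e+02]
```

Emit:
play_rows(translation=[[0, 0, 0], [0, 0, 0], [0, 0, 0], [0, 0, 0], [0, 0, 0.03], [0, 0, 0.03], [0, 0, 0.03], [0, 0, 0.02], [0, 0, 0.01], [0, 0, 0.01], [0, 0, 0], [0, 0, 0], [0, 0, 0], [0, 0, 0], [0, 0, 0], [0, 0, 0], [0, 0, 0]], delta_rot=[[0, 0, -8], [0, 0, -8], [0, 0, -8], [0, 0, -6.5], [0, 0, 0], [0, 0, 0], [0, 0, 0], [0, 0, 0], [0, 0, 0], [0, 0, 0], [0, 0, 0], [0, 0, 0], [0, 0, 0], [0, 0, 0], [0, 0, 0], [0, 0, 0], [0, 0, 0]], grip=[1, 1, 1, 1, 1, 1, 1, 1, 1, 1, 1, -1, -1, -1, -1, -1, -1], squeeze=12)

```text
clock: 6.82
tool_pos: [0.6254, -0.0143, 0.075]
eef_rot: [0.615, 0.788, 0.0, 0.0]
contact_force: [0.7, 0.7, 1.6]
opening: 0.588
finger_force: 12.0
```

```bash
python3 plan.py .429 .2064 .073 1.538
```

```text
t 6.83 pos [ 0.6254 -0.0143  0.075 ] psi 1.817 q [ 0.14  1.02 -0.35  1.68  0.6   0.54 -0.33] F [0.7 0.7 1.6] op 0.588 ff 12.0
rotvec deg in tool [ 0.05  0.   15.96]
shift mm after turn [ 214.2 -203.5    2. ] before turn [ 261.9 -136.8    1.8]
```

Emit:
play_rows(translation=[[0, 0, -0.02], [0, 0, -0.04], [0, 0, -0.04], [0, 0, 0], [0, 0, 0], [0.027, -0.026, 0], [0.027, -0.026, 0], [0.027, -0.026, 0], [0.027, -0.026, 0], [0.027, -0.026, 0], [0.027, -0.026, 0], [0.027, -0.026, 0], [0.025, -0.0215, 0], [0, 0, 0], [0, 0, 0.04], [0, 0, 0.04], [0, 0, 0.01], [0, 0, 0.006], [0, 0, 0.004], [0, 0, 0]], delta_rot=[[0, 0, 0], [0, 0, 0], [0, 0, 0], [0, 0, 8], [0, 0, 8], [0, 0, 0], [0, 0, 0], [0, 0, 0], [0, 0, 0], [0, 0, 0], [0, 0, 0], [0, 0, 0], [0, 0, 0], [0, 0, 0], [0, 0, 0], [0, 0, 0], [0, 0, 0], [0, 0, 0], [0, 0, 0], [0, 0, 0]], grip=[-1, -1, -1, -1, -1, -1, -1, -1, -1, -1, -1, -1, -1, -1, -1, -1, -1, -1, -1, -1])

```text
clock: 9.32
tool_pos: [0.4292, 0.2064, 0.0753]
eef_rot: [0.719, 0.695, 0.001, 0.0]
contact_force: [0.3, 0.6, -0.8]
opening: 0.587
finger_force: 12.0
```

```bash
python3 plan.py .429 .2064 .073 1.538
```

```text
t 9.32 pos [0.4292 0.2064 0.0753] psi 1.537 q [-0.52  0.93 -0.04  2.15  0.5   0.07 -1.08] F [ 0.3  0.6 -0.8] op 0.587 ff 12.0
rotvec deg in tool [ 0.06 -0.04 -0.05]
shift mm after turn [ 0.  -0.2  2.3] before turn [ 0.  -0.2  2.3]
```

Emit:
play_rows(translation=[[0, 0, 0.0015], [0, 0, 0.001], [0, 0, 0], [0, 0, 0], [0, 0, 0], [0, 0, -0.02], [0, 0, -0.04], [0, 0, -0.04], [0, 0, -0.04], [0, 0, -0.04], [0, 0, 0]], delta_rot=[[0, 0, 0], [0, 0, 0], [0, 0, 0], [0, 0, 0], [0, 0, 0], [0, 0, 0], [0, 0, 0], [0, 0, 0], [0, 0, 0], [0, 0, 0], [0, 0, 0]], grip=[-1, -1, 0.45, 0.45, 0.45, 0.45, 0.45, 0.45, 0.45, 0.45, 0.45])

```text
clock: 10.7
tool_pos: [0.4299, 0.2069, 0.2546]
eef_rot: [0.719, 0.695, 0.003, 0.001]
contact_force: [-0.2, -0.4, -0.9]
opening: 0.724
finger_force: 0.0
```

```bash
python3 plan.py .6266 .239 .255 2.4
```

```text
t 10.7 pos [0.4299 0.2069 0.2546] psi 1.537 q [-0.32  0.59 -0.35  2.05  0.37  0.55 -0.97] F [-0.2 -0.4 -0.9] op 0.724 ff 0.0
rotvec deg in tool [ 3.300e-01 -4.000e-02 -4.947e+01]
shift mm after turn [-123.4  156.6   -0.4] before turn [ 38.8 195.5   0.6]
```

Emit:
play_rows(translation=[[0.008, 0.039, 0], [0.008, 0.039, 0], [0.008, 0.039, 0], [0.008, 0.039, 0], [0.007, 0.0395, 0], [0, 0, 0], [0, 0, 0], [0, 0, 0], [0, 0, 0], [0, 0, 0], [0, 0, 0], [0, 0, 0]], delta_rot=[[0, 0, 0], [0, 0, 0], [0, 0, 0], [0, 0, 0], [0, 0, 0], [0.05, 0, -8.2], [0.05, 0, -8.2], [0.05, 0, -8.3], [0.05, 0, -8.3], [0.05, 0, -8.2], [0.05, 0, -8.2], [0, 0, 0]], grip=[0.45, 0.45, 0.45, 0.45, 0.45, 0.45, 0.45, 0.45, 0.45, 0.45, 0.45, 0.45])

```text
clock: 12.2
tool_pos: [0.6249, 0.2384, 0.2502]
eef_rot: [0.363, 0.932, -0.003, -0.003]
contact_force: [-1.3, -0.3, -0.3]
opening: 0.725
finger_force: 0.0
```

```bash
python3 plan.py .6266 .239 .177 2.4; python3 -c "
from h import *
cv2.imwrite('pics/s1.png',r.snapshot('side'))"
```

```text
t 12.2 pos [0.6249 0.2384 0.2502] psi 2.398 q [-0.13  0.87 -0.61  1.45  0.54  1.   -0.04] F [-1.3 -0.3 -0.3] op 0.725 ff 0.0
rotvec deg in tool [-0.41 -0.18 -0.1 ]
shift mm after turn [-0.8  1.6 73.2] before turn [-1.1  2.2 73.2]
```

View pics/s1.png

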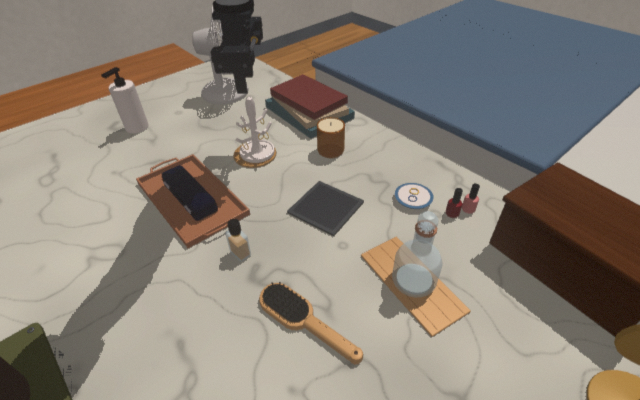

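Emit:
play_rows(translation=[[-0.001, 0.002, 0.02], [0, 0, 0.02], [0, 0, 0.02], [0, 0, 0.013], [0, 0, 0], [0, 0, 0]], delta_rot=[[-0.4, -0.2, 0], [0, 0, 0], [0, 0, 0], [0, 0, 0], [0, 0, 0], [0, 0, 0]], grip=[0.45, 0.45, 0.45, 0.45, 0.45, 0.45], squeeze=15)

```text
clock: 13.0
tool_pos: [0.6279, 0.2399, 0.1797]
eef_rot: [0.363, 0.932, 0.001, 0.001]
contact_force: [-0.4, 0.0, 1.3]
opening: 0.722
finger_force: 0.0
```

```bash
python3 plan.py .6266 .239 .177 2.4
```

```text
t 13.0 pos [0.6279 0.2399 0.1797] psi 2.399 q [-0.15  0.95 -0.56  1.5   0.6   0.87 -0.09] F [-0.4  0.   1.3] op 0.722 ff 0.0
rotvec deg in tool [ 0.2   0.09 -0.04]
shift mm after turn [ 0.4 -1.6  2.7] before turn [ 0.4 -1.6  2.7]
```

Emit:
play_rows(translation=[[0, -0.001, 0.002], [0, 0, 0], [0, 0, 0], [0, 0, 0], [0, 0, 0], [0, 0, 0], [0, 0, 0], [0, 0, 0]], delta_rot=[[0, 0, 0], [0, 0, 0], [0, 0, 0], [0, 0, 0], [0, 0, 0], [0, 0, 0], [0, 0, 0], [0, 0, 0]], grip=[0.45, -1, -1, -1, -1, -1, -1, -1], squeeze=15)

```text
clock: 14.0
tool_pos: [0.6268, 0.2386, 0.1772]
eef_rot: [0.363, 0.932, 0.001, 0.001]
contact_force: [-0.9, -1.7, 0.9]
opening: 0.218
finger_force: 15.0
```

```bash
python3 plan.py .6231 -.0122 .2 2.4
```

```text
t 14.0 pos [0.6268 0.2386 0.1772] psi 2.399 q [-0.15  0.95 -0.56  1.5   0.61  0.86 -0.1 ] F [-0.9 -1.7  0.9] op 0.218 ff 15.0
rotvec deg in tool [ 0.1   0.09 -0.03]
shift mm after turn [-166.7 -187.4  -22.8] before turn [-166.8 -187.3  -22.9]
```

Emit:
play_rows(translation=[[0, 0, -0.005], [0, 0, -0.015], [0, 0, -0.015], [0, 0, -0.005], [-0.0075, -0.0085, 0], [-0.019, -0.0213, 0], [-0.019, -0.0213, 0], [-0.019, -0.0213, 0], [-0.019, -0.0213, 0], [-0.019, -0.0213, 0], [-0.019, -0.0213, 0], [-0.019, -0.0213, 0], [-0.019, -0.0213, 0], [-0.0075, -0.0085, 0], [0, 0, 0], [0, 0, 0]], delta_rot=[[0, 0, 0], [0, 0, 0], [0, 0, 0], [0, 0, 0], [0, 0, 0], [0, 0, 0], [0, 0, 0], [0, 0, 0], [0, 0, 0], [0, 0, 0], [0, 0, 0], [0, 0, 0], [0, 0, 0], [0, 0, 0], [0, 0, 0], [0, 0, 0]], grip=[-1, -1, -1, -1, -1, -1, -1, -1, -1, -1, -1, -1, -1, -1, -1, -1])

```text
clock: 16.0
tool_pos: [0.6232, -0.0103, 0.2171]
eef_rot: [0.362, 0.932, 0.002, 0.001]
contact_force: [0.8, 0.3, -3.6]
opening: 0.222
finger_force: 15.0
```

```bash
python3 plan.py .6231 -.0122 .1772 2.4;  python3 - <<'E'
from h import *
p=r.get_state()["tool_pos"]
cv2.imwrite('pics/s2.png',r.snapshot('side')); cv2.imwrite('pics/t2.png',r.snapshot('top'))
for c in ("side",):
    d=r.silhouettes(c,"earring_tree")
    if d: print(c,d[0]["confidence"],fit({c:d[0]["pixels"]},"earring_tree",[p[0],p[1],.05],p[2]-.1712))
o={};
for n in CAM:
    d=r.silhouettes(n,"coaster"); 
    if d: o[n]=d[0]["pixels"]; print(n,d[0]["confidence"],o[n].sum(),fit({n:o[n]},"coaster",[.62,.242,0],0,{},False))
print(fit(o,"coaster",[.62,.242,0],0,{},False))
E
```

```text
t 16.0 pos [ 0.6232 -0.0103  0.2171] psi 2.402 q [ 0.27  0.85 -0.61  1.64  0.61  0.85  0.24] F [ 0.8  0.3 -3.6] op 0.222 ff 15.0
rotvec deg in tool [0.21 0.02 0.09]
shift mm after turn [-1.2 -1.4 39.9] before turn [-1.2 -1.6 39.9]
side 0.83 (array([ 0.6249, -0.0086,  0.053 ]), np.float64(0.313))
top 0.63 2074 (array([0.6209, 0.2416, 0.    ]), np.float64(0.041))
side 0.57 929 (array([0.6204, 0.2425, 0.    ]), np.float64(0.046))
(array([0.6205, 0.2423, 0.    ]), np.float64(0.044))
```

View pics/s2.png

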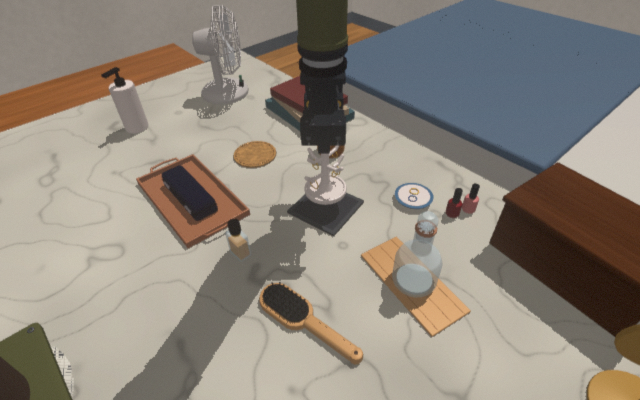

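Emit:
play_rows(translation=[[-0.0015, -0.002, 0.01], [0, 0, 0.014], [0, 0, 0.008], [0, 0, 0.003], [0, 0, 0.001], [0, 0, 0]], delta_rot=[[0.2, 0, 0], [0, 0, 0], [0, 0, 0], [0, 0, 0], [0, 0, 0], [0, 0, 0]], grip=[-1, -1, -1, -1, -1, -1])

```text
clock: 17.0
tool_pos: [0.6232, -0.0146, 0.1812]
eef_rot: [0.363, 0.932, -0.001, 0.001]
contact_force: [0.6, 0.7, -2.5]
opening: 0.223
finger_force: 15.0
```

```bash
python3 plan.py .6231 -.0122 .1772 2.4
```

```text
t 17.0 pos [ 0.6232 -0.0146  0.1812] psi 2.4 q [ 0.26  0.9  -0.58  1.66  0.65  0.79  0.21] F [ 0.6  0.7 -2.5] op 0.223 ff 15.0
rotvec deg in tool [-0.04  0.1  -0.02]
shift mm after turn [1.7 1.7 4. ] before turn [1.7 1.7 4. ]
```

Emit:
play_rows(translation=[[0.001, 0.001, 0.001], [0, 0, 0.001], [0, 0, 0.001], [0, 0, 0.0008], [0, 0, 0]], delta_rot=[[0, 0, 0], [0, 0, 0], [0, 0, 0], [0, 0, 0], [0, 0, 0]], grip=[-1, -1, -1, -1, -1])

```text
clock: 17.62
tool_pos: [0.623, -0.0134, 0.1772]
eef_rot: [0.363, 0.932, -0.001, 0.0]
contact_force: [-0.0, -0.5, -2.0]
opening: 0.221
finger_force: 15.0
```

```bash
python3 plan.py .6231 -.0122 .1772 2.4
```

```text
t 17.62 pos [ 0.623  -0.0134  0.1772] psi 2.399 q [ 0.26  0.9  -0.58  1.66  0.66  0.78  0.2 ] F [-0.  -0.5 -2. ] op 0.221 ff 15.0
rotvec deg in tool [-0.07  0.09 -0.03]
shift mm after turn [0.7 0.9 0. ] before turn [0.7 0.9 0. ]
```

Emit:
play_rows(translation=[[0, 0, 0.0005], [0, 0, 0.0005], [0, 0, 0.0005], [0, 0, 0]], delta_rot=[[0, 0, 0], [0, 0, 0], [0, 0, 0], [0, 0, 0]], grip=[-1, -1, -1, -1])

```text
clock: 18.12
tool_pos: [0.6232, -0.0135, 0.1771]
eef_rot: [0.363, 0.932, -0.001, 0.001]
contact_force: [-2.4, -1.7, 8.8]
opening: 0.222
finger_force: 14.9
```

Emit:
play_rows(translation=[[0, 0, -0.0005], [0, 0, 0], [0, 0, 0], [0, 0, 0], [0, 0, -0.01], [0, 0, -0.03], [0, 0, -0.04], [0, 0, 0]], delta_rot=[[0, 0, 0], [0, 0, 0], [0, 0, 0], [0, 0, 0], [0, 0, 0], [0, 0, 0], [0, 0, 0], [0, 0, 0]], grip=[-1, 0.4, 0.4, 0.4, 0.4, 0.4, 0.4, 0.4])

```text
clock: 19.12
tool_pos: [0.6248, -0.0123, 0.26]
eef_rot: [0.363, 0.932, 0.001, 0.004]
contact_force: [0.0, 0.5, -1.0]
opening: 0.704
finger_force: 0.0
```

```bash
python3 plan.py .6079 -.2527 .255 1.8;  python3 - <<'E'
from h import *
im=r.snapshot('side'); cv2.imwrite('pics/s3.png',im)
d=r.silhouettes("side","earring_tree"); print(d[0]["confidence"],fit({"side":d[0]["pixels"]},"earring_tree",[.623,-.013,.05],.006))
d=r.silhouettes("side","decanter"); print(d[0]["confidence"],fit({"side":d[0]["pixels"]},"decanter",[.608,-.252,0],.006,{},False))
# collar height: crop
x,y=[int(v) for v in proj("side",[.608,-.2525,.12])[0]]
cv2.imwrite('pics/dec.png',cv2.resize(im[y-60:y+70,x-50:x+60],None,fx=4,fy=4,interpolation=cv2.INTER_CUBIC)); print(x-50,y-60,[proj("side",[.608,-.2525,.006+h])[0].round(1) for h in (.09,.11,.134,.162)])
E
```

```text
t 19.12 pos [ 0.6248 -0.0123  0.26  ] psi 2.399 q [ 0.29  0.8  -0.64  1.6   0.57  0.93  0.27] F [ 0.   0.5 -1. ] op 0.704 ff 0.0
rotvec deg in tool [ 0.35  0.24 34.34]
shift mm after turn [-230.2  -71.1    5. ] before turn [-150.  -188.6    5. ]Traceback (most recent call last):
  File "<stdin>", line 3, in <module>
IndexError: list index out of range
```

Emit:
play_rows(translation=[[-0.021, -0.027, 0], [-0.021, -0.027, 0], [-0.021, -0.027, 0], [-0.021, -0.027, 0], [-0.021, -0.027, 0], [-0.021, -0.027, 0], [-0.021, -0.027, 0], [0, 0, 0], [0, 0, 0], [0, 0, 0], [0, 0, 0], [0, 0, 0]], delta_rot=[[0, 0, 0], [0, 0, 0], [0, 0, 0], [0, 0, 0], [0, 0, 0], [0, 0, 0], [0, 0, 0], [0, 0, 8.6], [0, 0, 8.6], [0, 0, 8.6], [0, 0, 8.6], [0, 0, 0]], grip=[0.4, 0.4, 0.4, 0.4, 0.4, 0.4, 0.4, 0.4, 0.4, 0.4, 0.4, 0.4])

```text
clock: 20.72
tool_pos: [0.603, -0.2516, 0.2554]
eef_rot: [0.621, 0.784, -0.001, -0.0]
contact_force: [0.1, -0.1, 0.3]
opening: 0.703
finger_force: 0.0
```

```bash
python3 plan.py .6079 -.2527 .22 1.8;  python3 - <<'E'
from h import *
im=r.snapshot('side'); cv2.imwrite('pics/s3.png',im); r.snapshot('top')
for n in CAM:
  for k,p,z in (("earring_tree",[.623,-.013,.05],.006),("decanter",[.608,-.252,0],.006)):
    d=r.silhouettes(n,k)
    if d: print(n,k,d[0]["confidence"],d[0]["pixels"].sum(),fit({n:d[0]["pixels"]},k,p,z,{},k!="decanter"))
x,y=[int(v) for v in proj("side",[.608,-.2525,.12])[0]]
cv2.imwrite('pics/dec.png',cv2.resize(im[y-60:y+70,x-50:x+60],None,fx=4,fy=4,interpolation=cv2.INTER_CUBIC)); print([((proj("side",[.608,-.2525,.006+h])[0]-[x-50,y-60])*4).round() for h in (.09,.11,.134,.162)])
E
```

```text
t 20.73 pos [ 0.603  -0.2516  0.2554] psi 1.801 q [ 0.59  0.82 -0.51  1.51  0.46  0.94  0.17] F [ 0.1 -0.1  0.3] op 0.703 ff 0.0
rotvec deg in tool [-0.14  0.07  0.06]
shift mm after turn [-2.1  4.5 35.4] before turn [-2.1  4.6 35.4]
top earring_tree 0.68 1449 (array([ 0.6225, -0.0151,  0.0485]), np.float64(0.049))
top decanter 0.73 1669 (array([ 0.6081, -0.2533,  0.    ]), np.float64(0.051))
side earring_tree 0.6 1892 (array([ 0.6228, -0.0126,  0.0352]), np.float64(0.156))
side decanter 0.72 2828 (array([ 0.6083, -0.2521,  0.    ]), np.float64(0.106))
[array([194., 282.]), array([202., 248.]), array([212., 205.]), array([224., 152.])]
```

View pics/dec.png

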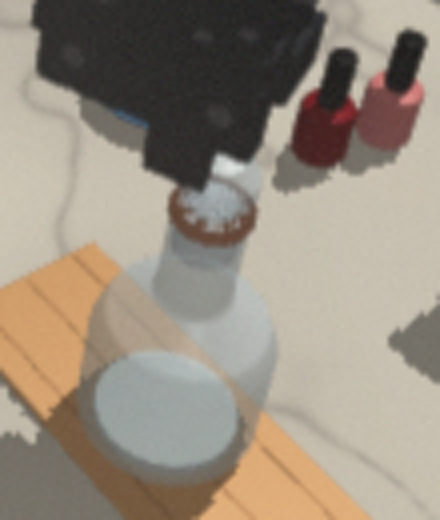

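View pics/s3.png

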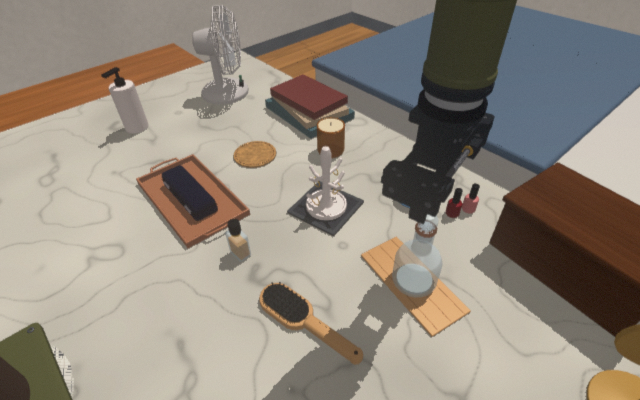

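Emit:
play_rows(translation=[[-0.002, 0.0045, 0], [0, 0, 0], [0, 0, 0.02], [0, 0, 0.02], [0, 0, 0.02], [0, 0, 0.014], [0, 0, 0], [0, 0, 0]], delta_rot=[[0, 0, 0], [0, 0, 0], [0, 0, 0], [0, 0, 0], [0, 0, 0], [0, 0, 0], [0, 0, 0], [0, 0, 0]], grip=[0.4, 0.4, 0.4, 0.4, 0.4, 0.4, 0.4, 0.4])

```text
clock: 22.02
tool_pos: [0.6089, -0.2529, 0.1831]
eef_rot: [0.622, 0.783, -0.0, 0.001]
contact_force: [-0.2, -0.4, 0.2]
opening: 0.702
finger_force: 0.0
```

```bash
python3 plan.py .6081 -.2526 .1735 1.8
```

```text
t 22.02 pos [ 0.6089 -0.2529  0.1831] psi 1.799 q [ 0.57  0.91 -0.47  1.54  0.52  0.81  0.12] F [-0.2 -0.4  0.2] op 0.702 ff 0.0
rotvec deg in tool [ 0.05  0.12 -0.05]
shift mm after turn [ 0.4 -0.7  9.6] before turn [ 0.5 -0.7  9.6]
```

Emit:
play_rows(translation=[[0.0005, -0.0005, 0.005], [0, 0, 0.004], [0, 0, 0], [0, 0, 0], [0, 0, 0], [0, 0, 0], [0, 0, 0], [0, 0, 0], [0, 0, 0]], delta_rot=[[0, 0, 0], [0, 0, 0], [0, 0, 0], [0, 0, 0], [0, 0, 0], [0, 0, 0], [0, 0, 0], [0, 0, 0], [0, 0, 0]], grip=[0.4, 0.4, 0.4, -1, -1, -1, -1, -1, -1], squeeze=25)

```text
clock: 23.15
tool_pos: [0.6081, -0.2525, 0.1737]
eef_rot: [0.622, 0.783, -0.0, 0.001]
contact_force: [1.5, 1.0, -1.0]
opening: 0.334
finger_force: 25.0
```

```bash
python3 plan.py .6206 .242 .19 1.8
```

```text
t 23.15 pos [ 0.6081 -0.2525  0.1737] psi 1.799 q [ 0.56  0.92 -0.46  1.55  0.53  0.79  0.11] F [ 1.5  1.  -1. ] op 0.334 ff 25.0
rotvec deg in tool [ 0.03  0.11 -0.05]
shift mm after turn [478.7 124.5 -16.3] before turn [478.8 124.1 -17.1]
```

Emit:
play_rows(translation=[[0, 0, -0.005], [0, 0, -0.015], [0, 0, -0.02], [0, 0, -0.01], [0.014, -0.0043, 0], [0.028, -0.0086, 0], [0.028, -0.0086, 0], [0.028, -0.0086, 0], [0.028, -0.0086, 0], [0.028, -0.0086, 0], [0.028, -0.0086, 0], [0.028, -0.0086, 0], [0.014, -0.0043, 0], [0.0243, 0.0057, 0], [0.0243, 0.0057, 0], [0.0243, 0.0057, 0], [0.0243, 0.0057, 0]], delta_rot=[[0, 0, 0], [0, 0, 0], [0, 0, 0], [0, 0, 0], [0, 0, 0], [0, 0, 0], [0, 0, 0], [0, 0, 0], [0, 0, 0], [0, 0, 0], [0, 0, 0], [0, 0, 0], [0, 0, 0], [0, 0, 0], [0, 0, 0], [0, 0, 0], [0, 0, 0]], grip=[-1, -1, -1, -1, -1, -1, -1, -1, -1, -1, -1, -1, -1, -1, -1, -1, -1])

```text
clock: 25.28
tool_pos: [0.4911, 0.0504, 0.2235]
eef_rot: [0.622, 0.783, -0.0, 0.001]
contact_force: [-0.6, -0.5, -4.8]
opening: 0.337
finger_force: 25.0
```

```bash
python3 plan.py .6206 .242 .22 1.8
```

```text
t 25.27 pos [0.4911 0.0504 0.2235] psi 1.798 q [ 0.05  0.67 -0.4   2.03  0.5   0.54 -0.48] F [-0.6 -0.5 -4.8] op 0.337 ff 25.0
rotvec deg in tool [ 0.07  0.14 -0.1 ]
shift mm after turn [157.2 169.7   3.5] before turn [157.5 169.4   3.3]
```

Emit:
play_rows(translation=[[0.0197, 0.0212, 0], [0.0197, 0.0212, 0], [0.0197, 0.0212, 0], [0.0197, 0.0212, 0], [0.0197, 0.0212, 0], [0.0197, 0.0212, 0], [0.0197, 0.0212, 0], [0.0118, 0.0127, 0.0], [0.0079, 0.0085, 0], [0, 0, 0], [0, 0, 0]], delta_rot=[[0, 0, 0], [0, 0, 0], [0, 0, 0], [0, 0, 0], [0, 0, 0], [0, 0, 0], [0, 0, 0], [0, 0, 0], [0, 0, 0], [0, 0, 0], [0, 0, 0]], grip=[-1, -1, -1, -1, -1, -1, -1, -1, -1, -1, -1])

```text
clock: 26.65
tool_pos: [0.6196, 0.2407, 0.2226]
eef_rot: [0.622, 0.783, -0.001, 0.001]
contact_force: [-0.4, -0.3, -3.7]
opening: 0.337
finger_force: 25.0
```

```bash
python3 plan.py .6206 .242 .1735 1.8; python3 - <<'E'
from h import *
p=r.get_state()["tool_pos"]; im=r.snapshot('side')
d=r.silhouettes("side","decanter")
x,y=[int(v) for v in proj("side",p)[0]]
cv2.imwrite('pics/d4.png',cv2.resize(im[max(y-40,0):y+90,x-60:x+60],None,fx=4,fy=4))
if d: print(d[0]["confidence"],fit({"side":d[0]["pixels"]},"decanter",[p[0],p[1],0],p[2]-.1677,{},False))
E
```

```text
t 26.65 pos [0.6196 0.2407 0.2226] psi 1.798 q [-0.23  0.86 -0.41  1.5   0.41  0.87 -0.55] F [-0.4 -0.3 -3.7] op 0.337 ff 25.0
rotvec deg in tool [-0.07  0.18 -0.09]
shift mm after turn [ 1.   1.3 49.1] before turn [ 1.2  1.3 49.1]
0.59 (array([0.6196, 0.241 , 0.    ]), np.float64(0.152))
```

View pics/d4.png

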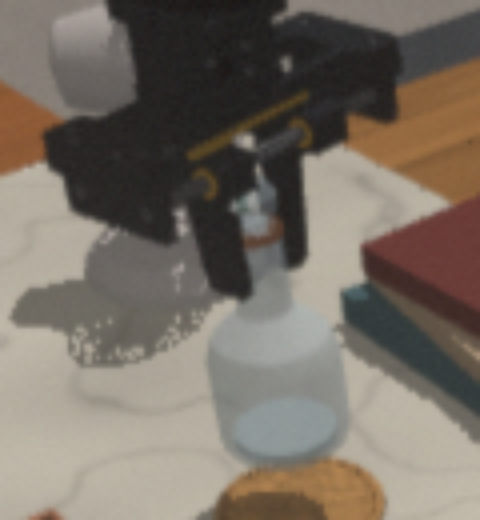

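The decanter hangs upright above the coaster and the body clears the fan base and books. Next I lower it.

Emit:
play_rows(translation=[[0.001, 0.001, 0.01], [0, 0, 0.018], [0, 0, 0.012], [0, 0, 0.004], [0, 0, 0.001], [0, 0, 0]], delta_rot=[[0, 0, 0], [0, 0, 0], [0, 0, 0], [0, 0, 0], [0, 0, 0], [0, 0, 0]], grip=[-1, -1, -1, -1, -1, -1])

```text
clock: 27.5
tool_pos: [0.6209, 0.2432, 0.1781]
eef_rot: [0.622, 0.783, -0.0, 0.001]
contact_force: [-0.1, -0.4, -3.6]
opening: 0.339
finger_force: 25.0
```

```bash
python3 plan.py .6206 .242 .1737 1.8
```

```text
t 27.5 pos [0.6209 0.2432 0.1781] psi 1.799 q [-0.24  0.92 -0.39  1.52  0.44  0.79 -0.58] F [-0.1 -0.4 -3.6] op 0.339 ff 25.0
rotvec deg in tool [ 0.04  0.09 -0.05]
shift mm after turn [-1.1 -0.5  4.4] before turn [-1.1 -0.5  4.4]
```

Emit:
play_rows(translation=[[-0.001, 0, 0.001], [0, 0, 0.001], [0, 0, 0.001], [0, 0, 0.0007], [0, 0, 0.0005], [0, 0, 0.0005], [0, 0, 0]], delta_rot=[[0, 0, 0], [0, 0, 0], [0, 0, 0], [0, 0, 0], [0, 0, 0], [0, 0, 0], [0, 0, 0]], grip=[-1, -1, -1, -1, -1, -1, -1])

```text
clock: 28.38
tool_pos: [0.621, 0.2421, 0.1736]
eef_rot: [0.622, 0.783, -0.0, 0.001]
contact_force: [-1.1, -0.7, 1.0]
opening: 0.337
finger_force: 25.0
```

Emit:
play_rows(translation=[[0, 0, 0.0003], [0, 0, 0], [0, 0, 0], [0, 0, 0], [0, 0, 0], [0, 0, -0.01], [0, 0, -0.03], [0, 0, -0.04], [0, 0, -0.01], [0, 0, 0]], delta_rot=[[0, 0, 0], [0, 0, 0], [0, 0, 0], [0, 0, 0], [0, 0, 0], [0, 0, 0], [0, 0, 0], [0, 0, 0], [0, 0, 0], [0, 0, 0]], grip=[-1, 0.4, 0.4, 0.4, 0.4, 0.4, 0.4, 0.4, 0.4, 0.4])

```text
clock: 29.62
tool_pos: [0.6209, 0.2423, 0.2633]
eef_rot: [0.622, 0.783, -0.0, 0.001]
contact_force: [-0.0, 0.2, -0.1]
opening: 0.702
finger_force: 0.0
```

```bash
python3 plan.py .429 .2064 .2 1.538; python3 - <<'E'
from h import *
for n in CAM:
  r.snapshot(n)
  for k,p,z in (("spectacle_case",[.429,.206,1.538],.004),("decanter",[.621,.242,0],.006),("board",[.607,-.251,1.386],0),("tray",[.429,.2064,1.538],0)):
    d=r.silhouettes(n,k)
    if d: print(n,k,d[0]["confidence"],d[0]["pixels"].sum(),fit({n:d[0]["pixels"]},k,p,z,{},k!="decanter"))
E
```

```text
t 29.62 pos [0.6209 0.2423 0.2633] psi 1.799 q [-0.22  0.81 -0.43  1.46  0.39  0.95 -0.53] F [-0.   0.2 -0.1] op 0.702 ff 0.0
rotvec deg in tool [ 0.07  0.09 14.96]
shift mm after turn [ -42.1 -190.6   63.3] before turn [   8.6 -195.1   63.1]
top spectacle_case 0.78 2433 (array([0.4275, 0.2054, 1.5484]), np.float64(0.076))
top decanter 0.78 1521 (array([0.6196, 0.2391, 0.    ]), np.float64(0.127))
top board 0.92 3812 (array([ 0.6072, -0.2505,  1.3854]), np.float64(0.043))
top tray 0.68 6914 (array([0.4295, 0.2045, 1.5378]), np.float64(0.293))
side spectacle_case 0.2 957 (array([0.429, 0.206, 1.538]), np.float64(1.0))
side decanter 0.63 1555 (array([0.62  , 0.2421, 0.    ]), np.float64(0.067))
side board 0.55 4572 (array([ 0.6071, -0.25  ,  1.3837]), np.float64(0.051))
side tray 0.76 4034 (array([0.4293, 0.2074, 1.537 ]), np.float64(0.322))
```

Emit:
play_rows(translation=[[0.0017, -0.039, 0], [0.0017, -0.039, 0], [0.0017, -0.039, 0], [0.0017, -0.039, 0], [0.0017, -0.039, 0], [0, 0, 0], [0, 0, 0], [0, 0, 0.04], [0, 0, 0.04], [0, 0, 0], [0, 0, 0]], delta_rot=[[0, 0, 0], [0, 0, 0], [0, 0, 0], [0, 0, 0], [0, 0, 0], [0, 0, 7.5], [0, 0, 7.5], [0, 0, 0], [0, 0, 0], [0, 0, 0], [0, 0, 0]], grip=[0.5, 0.5, 0.5, 0.5, 0.5, 0.5, 0.5, 0.5, 0.5, 0.5, 0.5])

```text
clock: 31.5
tool_pos: [0.4294, 0.2066, 0.1837]
eef_rot: [0.719, 0.695, 0.0, 0.001]
contact_force: [0.6, 0.4, 0.1]
opening: 0.751
finger_force: 0.0
```

```bash
python3 plan.py .4285 .206 .073 1.541
```

```text
t 31.5 pos [0.4294 0.2066 0.1837] psi 1.538 q [-0.4   0.72 -0.23  2.11  0.45  0.36 -1.03] F [0.6 0.4 0.1] op 0.751 ff 0.0
rotvec deg in tool [ 0.08  0.06 -0.2 ]
shift mm after turn [ -0.7  -0.9 110.7] before turn [ -0.6  -1.  110.7]
```

Emit:
play_rows(translation=[[-0.0005, -0.001, 0.04], [0, 0, 0.04], [0, 0, 0.02], [0, 0, 0.008], [0, 0, 0], [0, 0, 0], [0, 0, 0], [0, 0, 0], [0, 0, 0], [0, 0, 0], [0, 0, 0]], delta_rot=[[0, 0, 0], [0, 0, 0], [0, 0, 0], [0, 0, 0], [0, 0, 0], [0, 0, 0], [0, 0, 0], [0, 0, 0], [0, 0, 0], [0, 0, 0], [0, 0, 0]], grip=[0.5, 0.5, 0.5, 0.5, 0.5, 0.5, -1, -1, -1, -1, -1], squeeze=12)

```text
clock: 32.88
tool_pos: [0.4283, 0.2057, 0.0754]
eef_rot: [0.719, 0.695, 0.0, 0.001]
contact_force: [0.2, 0.2, 6.3]
opening: 0.592
finger_force: 12.0
```

```bash
python3 plan.py .6072 -.2503 .25 1.385; python3 plan.py .52 .08 .25 1.385|tail -1
```

```text
t 32.88 pos [0.4283 0.2057 0.0754] psi 1.537 q [-0.52  0.93 -0.04  2.15  0.54  0.07 -1.12] F [0.2 0.2 6.3] op 0.592 ff 12.0
rotvec deg in tool [0.09 0.07 8.73]
shift mm after turn [-415.1  260.  -174.6] before turn [-450.   194.2 -173.8]
shift mm after turn [-106.6  113.3 -174.6] before turn [-122.7   96.1 -174.3]
```

Emit:
play_rows(translation=[[0, 0, -0.015], [0, 0, -0.04], [0, 0, -0.04], [0, 0, -0.04], [0, 0, -0.04], [-0.0375, 0.0162, 0], [-0.0375, 0.0162, 0], [-0.0375, 0.0162, 0], [-0.0375, 0.0162, 0], [-0.0375, 0.0162, 0], [-0.0375, 0.0162, 0], [-0.0375, 0.0162, 0], [-0.0375, 0.0162, 0], [-0.0375, 0.0162, 0], [-0.0375, 0.0162, 0], [-0.0375, 0.0162, 0], [-0.0375, 0.0162, 0], [0, 0, 0], [0, 0, 0], [0, 0, 0]], delta_rot=[[0, 0, 0], [0, 0, 0], [0, 0, 0], [0, 0, 0], [0, 0, 0], [0, 0, 0], [0, 0, 0], [0, 0, 0], [0, 0, 0], [0, 0, 0], [0, 0, 0], [0, 0, 0], [0, 0, 0], [0, 0, 0], [0, 0, 0], [0, 0, 0], [0, 0, 0], [0, 0, 8.7], [0, 0, 0], [0, 0, 0]], grip=[-1, -1, -1, -1, -1, -1, -1, -1, -1, -1, -1, -1, -1, -1, -1, -1, -1, -1, -1, -1])

```text
clock: 35.38
tool_pos: [0.6068, -0.2494, 0.2504]
eef_rot: [0.768, 0.64, -0.001, 0.0]
contact_force: [-0.8, 0.2, -2.2]
opening: 0.585
finger_force: 12.0
```

```bash
python3 plan.py .6072 -.2503 .077 1.385;  python3 - <<'E'
from h import *
p=r.get_state()["tool_pos"]
for n in CAM:
    r.snapshot(n); d=r.silhouettes(n,"spectacle_case")
    if d: print(n,d[0]["confidence"],d[0]["pixels"].sum(),fit({n:d[0]["pixels"]},"spectacle_case",[p[0],p[1],1.385],p[2]-.0715))
E
```

```text
t 35.38 pos [ 0.6068 -0.2494  0.2504] psi 1.389 q [ 0.54  0.82 -0.43  1.51  0.4   0.91 -0.2 ] F [-0.8  0.2 -2.2] op 0.585 ff 12.0
rotvec deg in tool [-0.03  0.08  0.25]
shift mm after turn [ -0.8   0.5 173.4] before turn [ -0.6   0.6 173.4]
top 0.77 1701 (array([ 0.6053, -0.2476,  1.3864]), np.float64(0.535))
side 0.86 2653 (array([ 0.6078, -0.2514,  1.3058]), np.float64(0.415))
```

Emit:
play_rows(translation=[[-0.0007, 0.0005, 0.03], [0, 0, 0.04], [0, 0, 0.04], [0, 0, 0.04], [0, 0, 0.014], [0, 0, 0.004], [0, 0, 0], [0, 0, 0]], delta_rot=[[0, 0, 0.2], [0, 0, 0], [0, 0, 0], [0, 0, 0], [0, 0, 0], [0, 0, 0], [0, 0, 0], [0, 0, 0]], grip=[-1, -1, -1, -1, -1, -1, -1, -1])

```text
clock: 36.58
tool_pos: [0.6085, -0.2518, 0.0842]
eef_rot: [0.771, 0.637, 0.0, 0.002]
contact_force: [-0.0, -0.6, -2.2]
opening: 0.591
finger_force: 12.0
```

```bash
python3 plan.py .6072 -.2503 .077 1.385
```

```text
t 36.58 pos [ 0.6085 -0.2518  0.0842] psi 1.382 q [ 0.49  1.03 -0.33  1.58  0.51  0.61 -0.29] F [-0.  -0.6 -2.2] op 0.591 ff 12.0
rotvec deg in tool [ 0.19  0.12 -0.18]
shift mm after turn [ 1.2 -1.6  7.2] before turn [ 1.2 -1.6  7.2]
```

Emit:
play_rows(translation=[[0.001, -0.001, 0.003], [0, 0, 0.002], [0, 0, 0.001], [0, 0, 0.001], [0, 0, 0]], delta_rot=[[0, 0, -0.2], [0, 0, 0], [0, 0, 0], [0, 0, 0], [0, 0, 0]], grip=[-1, -1, -1, -1, -1])

```text
clock: 37.2
tool_pos: [0.6068, -0.2502, 0.0774]
eef_rot: [0.769, 0.639, -0.001, 0.001]
contact_force: [-4.5, 1.3, 11.7]
opening: 0.587
finger_force: 12.0
```

```bash
python3 plan.py .6072 -.2503 .077 1.385;
```

```text
t 37.2 pos [ 0.6068 -0.2502  0.0774] psi 1.386 q [ 0.49  1.04 -0.33  1.58  0.51  0.6  -0.3 ] F [-4.5  1.3 11.7] op 0.587 ff 12.0
rotvec deg in tool [0.03 0.13 0.04]
shift mm after turn [-0.   0.5  0.4] before turn [-0.   0.5  0.4]
```

Emit:
play_rows(translation=[[0, 0, -0.0005], [0, 0, 0], [0, 0, 0], [0, 0, 0], [0, 0, -0.02], [0, 0, -0.04], [0, 0, -0.04], [-0.01, -0.04, -0.04], [-0.01, -0.04, 0], [0, -0.04, 0], [0, 0, 0]], delta_rot=[[0, 0, 0], [0, 0, 0], [0, 0, 0], [0, 0, 0], [0, 0, 0], [0, 0, 0], [0, 0, 0], [0, 0, 0], [0, 0, 0], [0, 0, 0], [0, 0, 0]], grip=[-1, 0.5, 0.5, 0.5, 0.5, 0.5, 0.5, 0.5, 0.5, 0.5, 0.5])

```text
clock: 38.58
tool_pos: [0.482, -0.2478, 0.2173]
eef_rot: [0.77, 0.638, -0.002, 0.0]
contact_force: [0.9, -0.1, 0.2]
opening: 0.751
finger_force: 0.0
```

```bash
python3 - <<'E'
from h import *
for n in CAM:
    cv2.imwrite(f"pics/{n}5.png",r.snapshot(n))
    for k,p,z in (("spectacle_case",[.607,-.25,1.385],.006),("hairbrush",[.4229,-.192,1.739],0),("decanter",[.621,.242,0],.006),("earring_tree",[.623,-.013,.05],.006)):
        d=r.silhouettes(n,k)
        if d: print(n,k,d[0]["confidence"],d[0]["pixels"].sum(),*fit({n:d[0]["pixels"]},k,p,z,{},k!="decanter"))
E
python3 plan.py .4257 -.2078 .15 1.739
```

```text
top spectacle_case 0.68 2059 [ 0.6058 -0.2472  1.395 ] 0.148
top hairbrush 0.73 1912 [ 0.4231 -0.193   1.7383] 0.083
top decanter 0.97 1789 [0.6197 0.2401 0.    ] 0.057
top earring_tree 0.64 1443 [ 0.6232 -0.0152  0.0539] 0.05
side spectacle_case 0.9 2812 [ 0.6047 -0.2498  1.3947] 0.138
side hairbrush 0.87 2694 [ 0.4233 -0.1911  1.7523] 0.115
side decanter 0.95 1603 [0.6193 0.2421 0.    ] 0.067
side earring_tree 0.68 1112 [ 0.6246 -0.0091  0.0747] 0.412
t 39.08 pos [ 0.4855 -0.2475  0.2159] psi 1.386 q [ 0.62  0.73 -0.4   1.88  0.47  0.62 -0.25] F [ 0.5 -0.7  0.3] op 0.751 ff 0.0
rotvec deg in tool [  0.03   0.09 -20.24]
shift mm after turn [ 49.2 -52.3  65.9] before turn [ 28.1 -66.2  65.8]
```

View pics/side5.png

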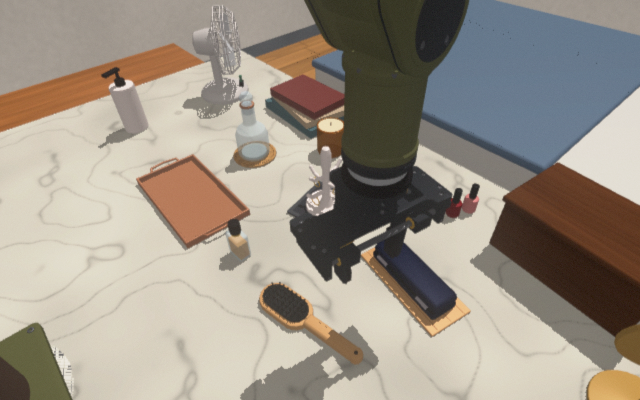

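Emit:
play_rows(translation=[[0.014, -0.033, 0], [0.014, -0.033, 0], [0, 0, 0], [0, 0, 0], [0, 0, 0.03], [0, 0, 0.04], [0, 0, 0], [0, 0, 0]], delta_rot=[[0, 0, 0], [0, 0, 0], [0, 0, -10.1], [0, 0, -10.1], [0, 0, 0], [0, 0, 0], [0, 0, 0], [0, 0, 0]], grip=[0.1, 0.1, 0.1, 0.1, 0.1, 0.1, 0.1, 0.1])

```text
clock: 40.08
tool_pos: [0.4259, -0.208, 0.1467]
eef_rot: [0.645, 0.764, -0.0, 0.001]
contact_force: [-0.7, -0.8, -0.0]
opening: 0.548
finger_force: 0.0
```

```bash
python3 plan.py .4258 -.2078 .067 1.741
```

```text
t 40.08 pos [ 0.4259 -0.208   0.1467] psi 1.738 q [ 0.54  0.79 -0.3   2.13  0.75  0.32 -0.23] F [-0.7 -0.8 -0. ] op 0.548 ff 0.0
rotvec deg in tool [ 0.04  0.13 -0.15]
shift mm after turn [ 0.2 -0.1 79.7] before turn [ 0.4 -0.2 79.7]
```

Emit:
play_rows(translation=[[0, 0, 0.03], [0, 0, 0.03], [0, 0, 0.015], [0, 0, 0], [0, 0, 0]], delta_rot=[[0, 0, 0], [0, 0, 0], [0, 0, 0], [0, 0, 0], [0, 0, 0]], grip=[0.1, 0.1, 0.1, 0.1, 0.1])

```text
clock: 40.7
tool_pos: [0.4262, -0.2085, 0.0722]
eef_rot: [0.646, 0.764, -0.0, 0.002]
contact_force: [-1.3, 1.1, -0.1]
opening: 0.547
finger_force: 0.0
```

```bash
python3 plan.py .4258 -.2078 .067 1.741
```

```text
t 40.7 pos [ 0.4262 -0.2085  0.0722] psi 1.738 q [ 0.4   0.94 -0.07  2.15  0.87  0.07 -0.35] F [-1.3  1.1 -0.1] op 0.547 ff 0.0
rotvec deg in tool [ 0.12  0.15 -0.19]
shift mm after turn [ 0.7 -0.3  5.2] before turn [ 0.7 -0.3  5.2]
```

Emit:
play_rows(translation=[[0, 0, 0.002], [0, 0, 0.0015], [0, 0, 0], [0, 0, 0], [0, 0, 0], [0, 0, 0], [0, 0, 0], [0, 0, 0], [0, 0, 0]], delta_rot=[[0, 0, 0], [0, 0, 0], [0, 0, 0], [0, 0, 0], [0, 0, 0], [0, 0, 0], [0, 0, 0], [0, 0, 0], [0, 0, 0]], grip=[0.1, 0.1, 0.1, -1, -1, -1, -1, -1, -1], squeeze=20)

```text
clock: 41.82
tool_pos: [0.4255, -0.2082, 0.0675]
eef_rot: [0.646, 0.764, -0.001, 0.001]
contact_force: [0.3, 0.2, -0.9]
opening: 0.246
finger_force: 20.0
```

```bash
python3 plan.py .4285 .1904 .15 1.538
```

```text
t 41.83 pos [ 0.4255 -0.2082  0.0675] psi 1.738 q [ 0.39  0.95 -0.06  2.15  0.89  0.06 -0.36] F [ 0.3  0.2 -0.9] op 0.246 ff 20.0
rotvec deg in tool [ 0.02  0.1  11.46]
shift mm after turn [398.5 -10.1 -82.5] before turn [392.4  69.3 -83.2]
```

Emit:
play_rows(translation=[[0, 0, -0.01], [0, 0, -0.03], [0, 0, -0.04], [0, 0, -0.04], [0, 0, -0.02], [0.0327, 0.0058, 0], [0.0327, 0.0058, 0], [0.0327, 0.0058, 0], [0.0327, 0.0058, 0], [0.0327, 0.0058, 0], [0.0327, 0.0058, 0], [0.0327, 0.0058, 0], [0.0327, 0.0058, 0], [0.0327, 0.0058, 0], [0.0327, 0.0058, 0], [0.0327, 0.0058, 0], [0.0327, 0.0058, 0], [0, 0, 0], [0, 0, 0], [0, 0, 0]], delta_rot=[[0, 0, 0], [0, 0, 0], [0, 0, 0], [0, 0, 0], [0, 0, 0], [0, 0, 0], [0, 0, 0], [0, 0, 0], [0, 0, 0], [0, 0, 0], [0, 0, 0], [0, 0, 0], [0, 0, 0], [0, 0, 0], [0, 0, 0], [0, 0, 0], [0, 0, 0], [0, 0, 6], [0, 0, 5.5], [0, 0, 0]], grip=[-1, -1, -1, -1, -1, -1, -1, -1, -1, -1, -1, -1, -1, -1, -1, -1, -1, -1, -1, -1])

```text
clock: 44.32
tool_pos: [0.4284, 0.1903, 0.2073]
eef_rot: [0.718, 0.696, -0.001, 0.001]
contact_force: [0.2, -0.0, -1.2]
opening: 0.248
finger_force: 20.0
```

```bash
python3 plan.py .4285 .1904 .0715 1.538; python3 - <<'E'
from h import *
cv2.imwrite("pics/side6.png",r.snapshot("side"))
E
```

```text
t 44.33 pos [0.4284 0.1903 0.2073] psi 1.538 q [-0.32  0.67 -0.32  2.11  0.49  0.43 -1.06] F [ 0.2 -0.  -1.2] op 0.248 ff 20.0
rotvec deg in tool [0.02 0.14 0.03]
shift mm after turn [1.000e-01 1.000e-01 1.358e+02] before turn [  0.4   0.  135.8]
```

View pics/side6.png

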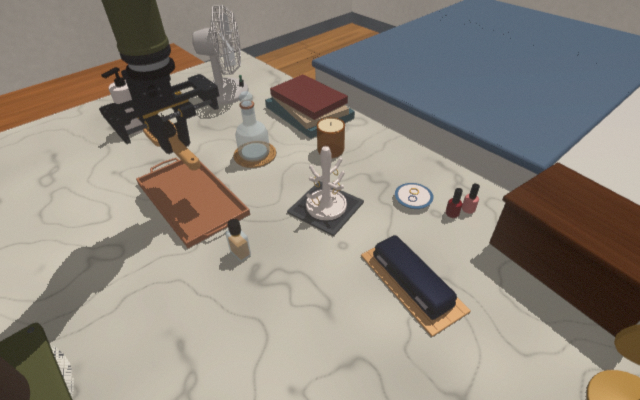

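Emit:
play_rows(translation=[[0, 0, 0.03], [0, 0, 0.04], [0, 0, 0.035], [0, 0, 0.018], [0, 0, 0.005], [0, 0, 0], [0, 0, 0]], delta_rot=[[0, 0, 0], [0, 0, 0], [0, 0, 0], [0, 0, 0], [0, 0, 0], [0, 0, 0], [0, 0, 0]], grip=[-1, -1, -1, -1, -1, -1, -1])

```text
clock: 45.25
tool_pos: [0.4291, 0.1904, 0.0796]
eef_rot: [0.719, 0.695, 0.0, 0.001]
contact_force: [0.3, 0.2, -0.8]
opening: 0.25
finger_force: 20.0
```

```bash
python3 plan.py .4285 .1904 .0715 1.538
```

```text
t 45.25 pos [0.4291 0.1904 0.0796] psi 1.537 q [-0.49  0.92 -0.05  2.17  0.65  0.06 -1.19] F [ 0.3  0.2 -0.8] op 0.25 ff 20.0
rotvec deg in tool [ 0.08  0.05 -0.04]
shift mm after turn [-0.  -0.6  8.1] before turn [-0.  -0.7  8.1]
```

Emit:
play_rows(translation=[[0, 0, 0.003], [0, 0, 0.002], [0, 0, 0.001], [0, 0, 0.001], [0, 0, 0.0005], [0, 0, 0]], delta_rot=[[0, 0, 0], [0, 0, 0], [0, 0, 0], [0, 0, 0], [0, 0, 0], [0, 0, 0]], grip=[-1, -1, -1, -1, -1, -1])

```text
clock: 46.0
tool_pos: [0.4287, 0.1903, 0.0715]
eef_rot: [0.719, 0.695, -0.0, 0.001]
contact_force: [-0.2, -0.8, 3.2]
opening: 0.243
finger_force: 20.0
```

```bash
python3 plan.py .4285 .1904 .0715 1.538
```

```text
t 46.0 pos [0.4287 0.1903 0.0715] psi 1.537 q [-0.49  0.94 -0.04  2.17  0.72  0.05 -1.27] F [-0.2 -0.8  3.2] op 0.243 ff 20.0
rotvec deg in tool [ 0.03  0.1  -0.03]
shift mm after turn [ 0.1 -0.2 -0. ] before turn [ 0.1 -0.2 -0. ]
```

Emit:
play_rows(translation=[[0, 0, 0], [0, 0, 0], [0, 0, 0], [0, 0, -0.02], [0, 0, -0.04], [0, 0, -0.04], [0, 0, -0.04], [0, 0, -0.04], [-0.04, 0, 0], [-0.04, 0, 0], [-0.04, 0, 0], [-0.04, 0, 0], [-0.04, 0, 0], [-0.04, 0, 0], [-0.04, 0, 0], [-0.04, 0, 0], [-0.04, 0, 0], [0, 0, 0]], delta_rot=[[0, 0, 0], [0, 0, 0], [0, 0, 0], [0, 0, 0], [0, 0, 0], [0, 0, 0], [0, 0, 0], [0, 0, 0], [0, 0, 0], [0, 0, 0], [0, 0, 0], [0, 0, 0], [0, 0, 0], [0, 0, 0], [0, 0, 0], [0, 0, 0], [0, 0, 0], [0, 0, 0]], grip=[0.1, 0.1, 0.1, 0.1, 0.1, 0.1, 0.1, 0.1, 0.1, 0.1, 0.1, 0.1, 0.1, 0.1, 0.1, 0.1, 0.1, 0.1])

```text
clock: 48.25
tool_pos: [0.4157, -0.1725, 0.2515]
eef_rot: [0.721, 0.693, -0.001, 0.001]
contact_force: [1.4, 1.0, -0.3]
opening: 0.549
finger_force: 0.0
```

```bash
python3 - <<'E'
from h import *
for n in CAM:
    cv2.imwrite(f"pics/{n}7.png",r.snapshot(n))
    for k,p,z in (("spectacle_case",[.607,-.25,1.385],.006),("hairbrush",[.429,.206,1.538],.004),("decanter",[.621,.242,0],.006),("earring_tree",[.623,-.013,.05],.006),("perfume",[.423,.005,0],0),("candle",[.7675,.128,0],0)):
        d=r.silhouettes(n,k)
        if d: print(n,k,d[0]["confidence"],d[0]["pixels"].sum(),*fit({n:d[0]["pixels"]},k,p,z,{},k not in("decanter","candle")))
s=r.get_state(); print(s["tool_pos"],s["contact_force"])
E
```

```text
top spectacle_case 0.85 2325 [ 0.605  -0.2485  1.3785] 0.068
top hairbrush 0.62 1973 [0.428  0.2061 1.5272] 0.072
top decanter 0.93 1622 [0.6202 0.2417 0.    ] 0.073
top earring_tree 0.77 1405 [ 0.6222 -0.015   0.0583] 0.067
top perfume 0.53 313 [0.4232 0.0036 0.0071] 0.107
top candle 0.61 1260 [0.7676 0.1283 0.    ] 0.068
side spectacle_case 0.97 3260 [ 0.605  -0.2497  1.3986] 0.031
side hairbrush 0.72 790 [0.4278 0.2089 1.5208] 0.374
side decanter 0.15 604 [0.621 0.242 0.   ] 1.0
side earring_tree 0.85 585 [ 0.6245 -0.0176  0.1942] 0.664
side perfume 0.74 168 [ 0.4289  0.0041 -0.4105] 0.739
side candle 0.61 539 [0.771  0.1329 0.    ] 0.503
[ 0.41666872 -0.16905531  0.25192122] [-0.06155389  0.13317926  0.0752917 ]
```

View pics/top7.png

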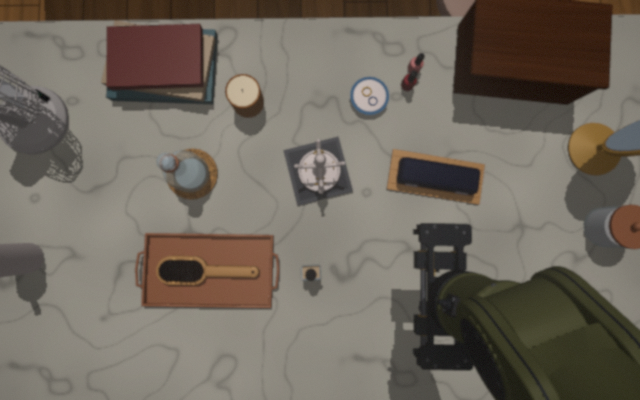

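View pics/side7.png

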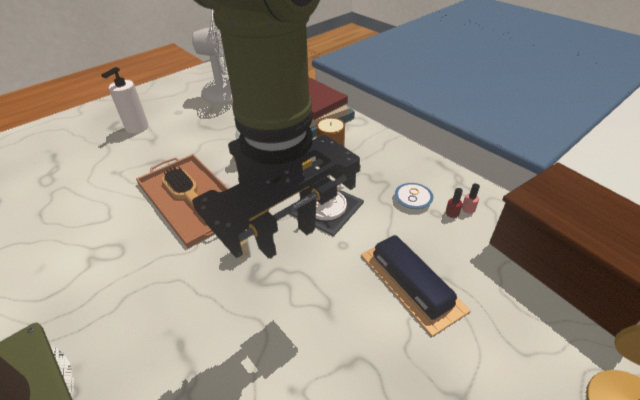

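```bash
python3 -c "
from plant import r
print(r.finish_job())"
```

```text
the job is handed in; nothing more can be done
None
```

The job is handed in: the decanter, earring tree and spectacle case are within about 3 mm of centre on their stands, the hairbrush lies bristles up in the tray, and the perfume bottle and candle jar have not moved.

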